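# Clamp a sharpening stone with the sunken knob of its holder

## Task

Lay the sharpening stone in the bay of its holder and let go of it, then turn the knob sunk in the round well clockwise until the sliding jaw holds the stone firmly against the fixed stop, but do not overtighten it or the stone will crack. Don't press or knock hard against the housing round the knob, and leave the other things on the worktop where they are.

Things in the scene. Friction and masses are not known exactly. Their poses are not given: they have to be found in the camera images.
- holder: Sharpening-stone holder, fixed to the worktop: light wooden base 100 x 290 x 12 mm (own x, y, z), origin at the centre of its underside, z up, long axis y. On its +y end stands a grey housing with the sunken knob, on its -y end the fixed stop; the bay for the stone lies between. All of it moves and yaws together.
- bay (a point): Centre of the bay floor: holder (0, -65, 12) mm, holder axes. The bay is 58 mm wide in x, between side rails 5 mm high. The stone must end flat on the floor, long side along holder y, end against the stop's face at holder y = -130 mm. Put it down centred across the bay, 1 to 4 mm clear of the stop, to miss stop and jaw.
- jaw_mean (a point): Fixed mark, NOT the jaw itself: the mean start of the sliding jaw's face, holder (0, 8.5, 25) mm. The jaw is an upright plate 54 mm wide, 10 mm thick, top 37 mm above the worktop. Its true start is not measured: up to 3.5 mm either way along holder y, so the open bay is 135 to 142 mm long, 5 to 12 mm more than the stone.
- stop: The fixed stop, an upright aluminium bar 56 x 14 x 26 mm at the -y end of the holder; origin at the centre of its underside, holder (0, -137, 12) mm; its face toward the stone is at its own y = +7 mm. Stone firmly held: jaw presses it on this stop with 10 to 25 N (aim for 17 N). At 32 N the stone cracks.
- stone: The sharpening stone, a plain grey two-layered block 50 x 130 x 30 mm (x, y, z), 0.3 to 0.55 kg, loose; origin at the centre of its underside. Starts flat on the worktop to the left of the holder. Either end may face the stop.
- stone_centre (a point): Centre of the stone, 15 mm above its underside; its y axis is the long axis of the stone. It is grasped across its 50 mm width.
- housing: Grey plastic housing 100 x 100 x 32 mm, top 44 mm above the worktop; origin at the centre of its underside, holder (0, 95, 12) mm. In its middle is an upright round well 84 mm across and 32 mm deep, the knob on its axis. Narrow the gripper before entering the well; 15 N or more of robot against the housing is too hard.
- knob_grip (a point): On the knob's upright axis, holder (0, 95, 30) mm, 14 mm below the rim of the well. The knob is a straight bar 44 mm long, 14 mm wide, from 13 to 39 mm above the worktop, so 5 mm below the rim; fingertips have free room down to 16 mm above the worktop. The point's x axis lies along the bar and turns with it: pinch across its y axis.
- knob (a joint): Knob angle, rad, 0 at the start (bar along holder x), grows clockwise seen from above, at most 3.4; stays where left. Moves the jaw 8 mm/rad to the stop. Friction 0.22 N m; sliding the stone takes 2 to 5 N of jaw force. It meets the stop after 0.6 to 1.6 rad (unknown); then clamping rises 48 N/rad and the moment 0.38 N m/rad: 17 N is 0.35 rad on. Max 1.5 rad a grasp.
- mug: Bystander: a cream mug, 101 mm high, standing behind the holder.
- cup: Bystander: a wide low cup, 60 mm high, right of the holder.
- egg_timer: Bystander: a round wind-up timer, 66 mm across, behind the stone.
- teaspoon: Bystander: a teaspoon lying near the front edge.
Not all that is in view belongs to the job. Of the things that look like the stone, the largest one is meant.

How it is judged:
On the way, in this order (a step that is already met when the one before it is completed fails the run):
1. the stone lies flat in the bay, let go of, and not yet clamped (x of stone_centre in the frame of holder between -0.008 and 0.008 m and y of stone_centre in the frame of holder between -0.0685 and -0.0515 m and z of stone_centre in the frame of holder between 0.0235 and 0.0305 m and angle between the y axis of stone_centre and the y axis of holder, either way round below 0.07 rad and angle between stone_centre's own z axis and vertical below 0.06 rad and contact force between the fingers and stone below 0.1 N and linear speed of stone below 0.01 m/s and value of joint knob below 0.5 rad), for 0.2 s.
2. the jaw clamps the stone firmly against the stop (x of stone_centre in the frame of holder between -0.008 and 0.008 m and y of stone_centre in the frame of holder between -0.0685 and -0.0515 m and z of stone_centre in the frame of holder between 0.0235 and 0.0305 m and angle between the y axis of stone_centre and the y axis of holder, either way round below 0.07 rad and angle between stone_centre's own z axis and vertical below 0.06 rad and contact force between stop and stone between 10 and 25 N), for 0.2 s.
At the end, for the whole second after the job is handed in: The stone lies flat in the bay (centre within 8 mm of the bay's middle line, long side within 4 degrees of the holder's), clamped between the turned-in jaw and the fixed stop with 10 to 25 N, at rest and let go (all of step 2 and linear speed of stone below 0.01 m/s and value of joint knob above 0.8 rad); the robot touches nothing.
It fails at once if the stone is pressed against the stop with 32 N or more (contact force between stop and stone above 32 N).
It fails at once if the robot presses against the housing round the knob with 15 N or more (contact force between any of the fingers, the arm and housing above 15 N).
It fails at once if a bystander is moved more than 25 mm (distance of any of mug, cup, egg_timer, teaspoon from where it was at the start of the episode above 0.025 m).
It also fails if it takes over 70 s, if anything falls off the work surface, if the arm or the gripper's body presses on something with over 40 N, if the wrist force passes 120 N, or if a joint passes its speed limit or range.

## Robot

A 6-joint arm with a two-finger parallel gripper is mounted at the origin on a cart in front of the work surface, level with it; the furniture and walls round the work are solid. World frame = base frame: x ahead of the robot, y to its left, z up, the work surface at z = 0. Lengths are in m, angles in rad, forces in N, time in s.
With the tool pointing down it reaches from about 0.325 to 0.775 m from the base axis. Payload 5.5 kg.
Tool frame: the origin (TCP) lies between the finger pads; the fingertips stand 8 mm ahead of it and the grasp point (between the pads) lies 11 mm behind it (tcp_to_tips is the distance from the TCP to the fingertips, in m); z points along the fingers, y is the direction in which the jaws open and shut (so a half turn about z gives the same grasp; the last joint's range is limited). The gripper opens to 88 mm and grips with 3 to 60 N. Pads are 20 mm wide; open, the fingers measure 115 mm over their backs; the gripper's body (75 mm by 178 mm) begins 61 mm behind the grasp point.
Start: joints at [1.139, 0.091, 1.231, -0, 1.82, -0.057], TCP at [0.22, 0.558, 0.231] pointing down, gripper open.
Joint ranges: [-2.87, 2.87], [-0.86, 2.18], [0.17, 2.46], [-1.51, 4.65], [0.06, 2.69], [-2.65, 2.65]. Speed limits (rad/s): [2.57, 2.57, 3.01, 3.14, 3.14, 3.14].

## Interface

Orientations are given as a unit quaternion [w, x, y, z].
In Python, from bench import * gives the robot as it stands. Calls block until the motion is done:
- move_to(position, orientation): joint-space move of the TCP to a pose.
- move_l(position, speed=0.15, orientation=None): straight line of the TCP; orientation=None keeps the orientation; speed is the mean speed in m/s.
- movej(angles): joint-space move.
- gripper_open() and close(): open the fingers fully, or close them until they stop; the grip force is fixed at half the most.
- hold(seconds).
- inverse_kinematics(position, orientation): joint angles nearest the present ones, or None.
- state(): the state.
- get_image(name): name is "scene" or "top"; returns a dict with "frame" (480x640x3 uint8, blue, green, red), "depth" (480x640 float32, m along the optical axis (not along the pixel's ray), 0 where there is no reading), "camera_matrix" (3x3 intrinsics, pixels), "view" (4x4, takes a point from world to camera coordinates). Camera axes: x right, y up, looking along -z (the intrinsics and any distortion apply to the point x, -y, -z); pixel columns grow to the right and rows downward; lengths in m; the calibration is good to about 2 mm. A picture is of the moment at which its call begins.
A pose or a line that the arm cannot do raises IKError and nothing moves.
- job_done(): hands the job in, once; it reports no verdict.
The state is a dict: "time": time; "joint_pos": joint angles; "dq": joint speeds; "joint_torque": joint torques, N m; "ee_pos": TCP position; "ee_rot": TCP orientation; "ft_force": force on the tool from outside, world axes, zero at the start; "moment": the same for the moment, N m; "finger_gap": finger opening in m.
Only numpy, scipy, OpenCV 4.12 (cv2) and the standard library are available. Lean on these libraries where they do the work, as an engineer would, in place of code of your own. Each camera call takes 0.05 s, during which the arm holds its last target.

## Working session

There is one attempt and no reset: what is moved stays moved. The work goes in short steps, each a Python script; the robot and the scene stay as the last script left them, time stands still between calls to the robot, and variables do not carry over. Pictures are saved under pics/ and viewed, and the job is handed in when it is done.

```bash
ls; mkdir -p pics; python3 - <<'E'
from bench import *
import cv2, numpy as np, pickle
d={}
for n in ("top","scene"):
    im=get_image(n); d[n]=im
    cv2.imwrite(f"pics/{n}0.png",im["frame"]); print(n,im["camera_matrix"],im["view"],[k for k in im])
pickle.dump(d,open("im0.pkl","wb"))
s=state();print(s)
E
```

```text
pics
top [[613.56528837   0.         322.45164139]
 [  0.         613.56528837 237.15458783]
 [  0.           0.           1.        ]] [[-2.62007692e-01 -9.65065192e-01  1.07013756e-03  1.62092463e-01]
 [ 8.83474295e-01 -2.39409869e-01  4.02686088e-01 -4.81789626e-01]
 [-3.88362125e-01  1.06452291e-01  9.15337517e-01 -1.36766636e+00]
 [ 0.00000000e+00  0.00000000e+00  0.00000000e+00  1.00000000e+00]] ['frame', 'depth', 'camera_matrix', 'view']
scene [[586.49336389   0.         314.79133913]
 [  0.         586.49336389 241.5871814 ]
 [  0.           0.           1.        ]] [[ 0.54126536 -0.84079458  0.00981198 -0.2970005 ]
 [ 0.45556249  0.30303857  0.8370367  -0.30250248]
 [-0.70674934 -0.448589    0.54705875 -1.48276763]
 [ 0.          0.          0.          1.        ]] ['frame', 'depth', 'camera_matrix', 'view']
{'time': 0.1, 'joint_pos': array([ 1.13930763e+00,  9.17667324e-02,  1.23173209e+00, -3.45797266e-05,
        1.81979136e+00, -5.66881356e-02]), 'dq': array([ 0.0010509 , -0.00168125, -0.00482393, -0.00059648,  0.00064713,
       -0.00108009]), 'joint_torque': array([ 3.14321958e-03, -4.47858989e+01, -4.07569242e+01,  6.99965889e-02,
        2.84222234e-02, -1.42066287e-04]), 'ee_pos': array([0.21955622, 0.55812541, 0.22964887]), 'ee_rot': array([-1.88858668e-04,  1.86309429e-01,  9.82490751e-01, -8.27654438e-04]), 'ft_force': array([-0.258803  , -0.31032738,  0.04893264]), 'moment': array([ 0.01695295, -0.0181092 , -0.0128538 ]), 'finger_gap': 0.08784392699187538}
```

View pics/top0.png

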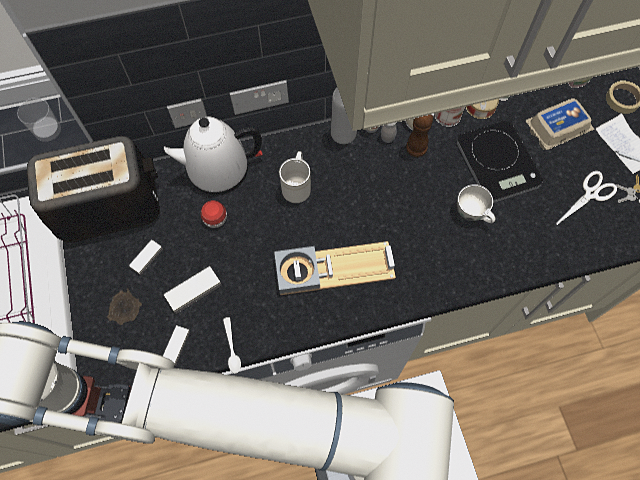

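View pics/scene0.png

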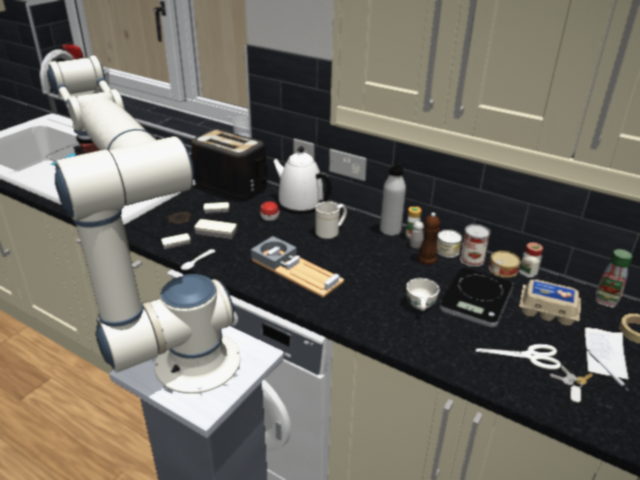

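Three candidate blocks in the top view: (145,256), (192,289) and (175,345). The middle one at (192,289) looks largest. I'll confirm that in a crop and measure all three.

```bash
cat > h.py <<'E'
import numpy as np, cv2, pickle
from scipy.spatial.transform import Rotation as R
def ray(im,u,v):
    K=im["camera_matrix"];V=im["view"]
    d=np.linalg.inv(K)@np.array([u,v,1.0]); d=np.array([d[0],-d[1],-d[2]])
    Rt=V[:3,:3]; c=-Rt.T@V[:3,3]; return c,Rt.T@d
def onplane(im,u,v,z):
    c,d=ray(im,u,v); return c+d*(z-c[2])/d[2]
def cloud(im):
    h,w=im["depth"].shape; K=im["camera_matrix"];V=im["view"]
    v,u=np.mgrid[:h,:w]; D=im["depth"]
    p=np.stack([(u-K[0,2])/K[0,0]*D,-(v-K[1,2])/K[1,1]*D,-D],-1)
    return (p-V[:3,3])@V[:3,:3]
def proj(im,p):
    q=im["view"][:3,:3]@np.asarray(p)+im["view"][:3,3]; k=im["camera_matrix"]@np.array([q[0],-q[1],-q[2]]); return k[:2]/k[2]
E
python3 - <<'E'
from h import *
d=pickle.load(open("im0.pkl","rb"))
im=d["top"];f=im["frame"]
c=cv2.resize(f[225:365,120:260],None,fx=4,fy=4,interpolation=cv2.INTER_CUBIC);cv2.imwrite("pics/c_st.png",c)
c=cv2.resize(f[230:310,265:405],None,fx=5.5,fy=5.5,interpolation=cv2.INTER_CUBIC);cv2.imwrite("pics/c_ho.png",c)
P=cloud(im)
for (u,v) in [(145,256),(192,289),(175,345),(100+0,280),(385,275),(350,262),(390,256),(280,257),(297,270)]: print(u,v,P[v,u].round(4))
g=cv2.cvtColor(f,cv2.COLOR_BGR2HSV)
m=((g[...,2]>150)&(g[...,1]<60)).astype(np.uint8)
m[:, :]*=1
n,l,st,ce=cv2.connectedComponentsWithStats(m)
for (u,v) in [(145,256),(192,289),(177,343)]:
    k=l[v,u]; mm=(l==k); pts=P[mm]; print(k,st[k],"z med",np.median(pts[:,2]),)
    cs,_=cv2.findContours(mm.astype(np.uint8),0,1)
    q=np.array([onplane(im,*p,0.03)[:2] for p in cs[0][:,0]],np.float32)
    print(cv2.minAreaRect(q*1000))
E
```

```text
145 256 [0.609  0.4635 0.0185]
192 289 [0.487  0.3638 0.0318]
175 345 [0.3643 0.4286 0.0218]
100 280 [ 0.5855  0.5868 -0.0059]
385 275 [ 0.4064 -0.1038  0.0089]
350 262 [ 0.461  -0.0287  0.0133]
390 256 [ 0.4419 -0.1253  0.0365]
280 257 [0.507  0.1385 0.0453]
297 270 [0.4636 0.1065 0.0437]
133 [129 240  32  34 428] z med 0.020532757842018134
((604.8092041015625, 461.8138732910156), (34.85078048706055, 86.94893646240234), 42.2918815612793)
145 [ 164  266   56   45 1061] z med 0.030619942047710794
((491.65350341796875, 364.3787841796875), (50.80863571166992, 129.68638610839844), 19.54134750366211)
159 [   95   317   336   151 18156] z med 0.5689245828227838
((207.42015075683594, 239.8229217529297), (760.385498046875, 335.43756103515625), 74.82872772216797)
```

View pics/c_st.png

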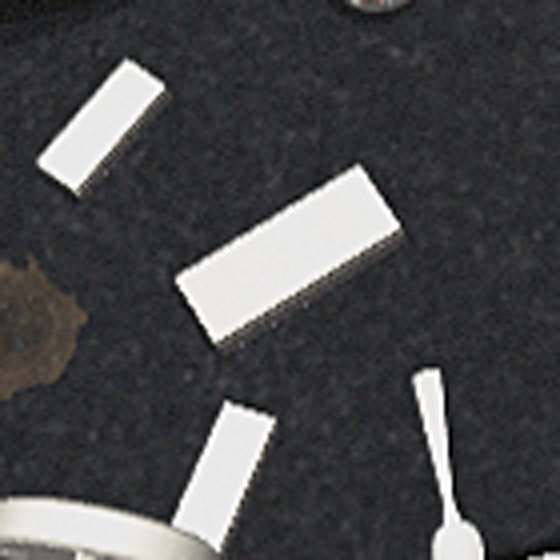

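View pics/c_ho.png

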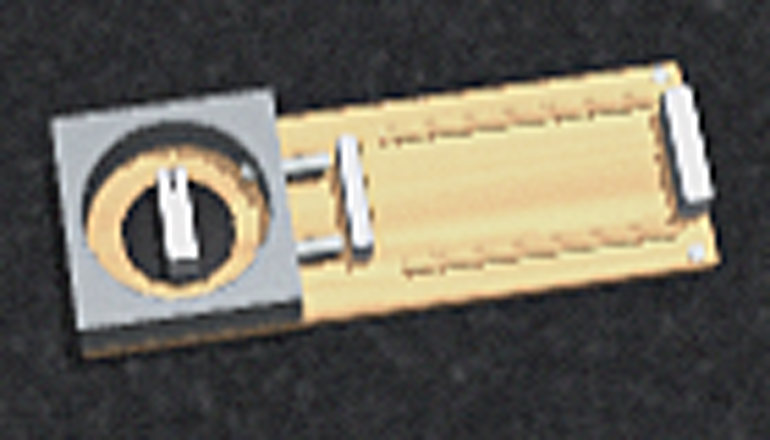

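The largest is the block at (192,289): it measures 50.8 × 129.7 mm with its top at 30.6 mm, which matches the stone. The other two are smaller, about 35 × 87 mm and 20 mm high. In the holder crop, the housing is on the left with the knob bar in its well, the jaw is at about (355,195) and the stop at about (688,145). Next I'll fit the holder pose.

```bash
cat > fit.py <<'E'
from h import *
from scipy.optimize import least_squares
d=pickle.load(open("im0.pkl","rb"))
im=d["top"];f=im["frame"]
uv=lambda U,V:((U+.5)/5.5-.5+265,(V+.5)/5.5-.5+230)
obs=[((52,118),(50,145,44)),((273,90),(50,45,44)),((303,303),(-50,45,44)),((80,330),(-50,145,44)),
((675,60),(50,-145,12)),((718,263),(-50,-145,12)),
]
W=np.array([onplane(im,*uv(*o[0]),o[1][2]/1000)[:2] for o in obs])*1000
H=np.array([o[1][:2] for o in obs],float)
# housing edges refined: mask
def res(p):
    c,s=np.cos(p[2]),np.sin(p[2]); return (H@np.array([[c,s],[-s,c]])+p[:2]-W).ravel()
r=least_squares(res,[460,0,0]); print(r.x,r.fun.reshape(-1,2).round(1))
hp=r.x
def toH(p):
    c,s=np.cos(hp[2]),np.sin(hp[2]); q=np.asarray(p)[:2]*1000-hp[:2]; return np.array([c*q[0]+s*q[1],-s*q[0]+c*q[1]])
for U,V,z,n in [(665,92,38,'stop top L far +x'),(692,84,38,'stop top R +x'),(683,203,38,'stop L -x'),(712,198,38,'stop R -x'),(336,138,37,'jaw left +x'),(355,136,37,'jaw right +x'),(350,250,37,'jaw l -x'),(374,243,37,'jaw r -x'),(172,165,39,'knob +x end'),(182,258,39,'knob -x end')]:
    print(n,toH(onplane(im,*uv(U,V),z/1000)).round(1))
g=cv2.cvtColor(f,cv2.COLOR_BGR2HSV)
m=((g[...,0]>10)&(g[...,0]<28)&(g[...,1]>60)&(g[...,2]>120)).astype(np.uint8)
m[:230]=0;m[310:]=0;m[:,:265]=0;m[:,405:]=0
# scene check
s=d["scene"]
def W3(x,y,z):
    c,t=np.cos(hp[2]),np.sin(hp[2]); return np.array([c*x-t*y+hp[0],t*x+c*y+hp[1],z])/1000
S=s["frame"][215:315,160:360].copy(); S=cv2.resize(S,None,fx=4,fy=4,interpolation=cv2.INTER_CUBIC)
for x,y,z in [(50,145,44),(50,45,44),(-50,45,44),(-50,145,44),(50,-145,12),(-50,-145,12),(28,-130,38),(-28,-130,38),(0,95,39)]:
    q=proj(s,W3(x,y,z)); cv2.circle(S,tuple(int(v) for v in ((q-[160,215]+.5)*4-.5)),3,(0,0,255),1)
a=np.deg2rad(19.54)
for i in (-1,1):
  for j in (-1,1):
    w=np.array([491.65,364.4])+i*25*np.array([np.cos(a),np.sin(a)])+j*65*np.array([-np.sin(a),np.cos(a)])
    q=proj(s,np.append(w,30)/1000); cv2.circle(S,tuple(int(v) for v in ((q-[160,215]+.5)*4-.5)),3,(255,0,0),1)
cv2.imwrite("pics/sc_chk.png",S)
E
python3 fit.py
```

```text
[ 4.59116685e+02  1.16237589e+01 -1.15941370e-01] [[-1.2  0.9]
 [-0.   0.9]
 [ 2.2 -0.8]
 [ 0.3  1.1]
 [-1.1 -1.1]
 [-0.1 -1.1]]
stop top L far +x [  25.4 -131.6]
stop top R +x [  27.4 -144.5]
stop L -x [ -28.7 -129.4]
stop R -x [ -28.2 -142.7]
jaw left +x [25.6 19. ]
jaw right +x [25.3 10.4]
jaw l -x [-28.3  21. ]
jaw r -x [-26.6   9.9]
knob +x end [22.8 93.8]
knob -x end [-21.7  95.2]
```

View pics/sc_chk.png

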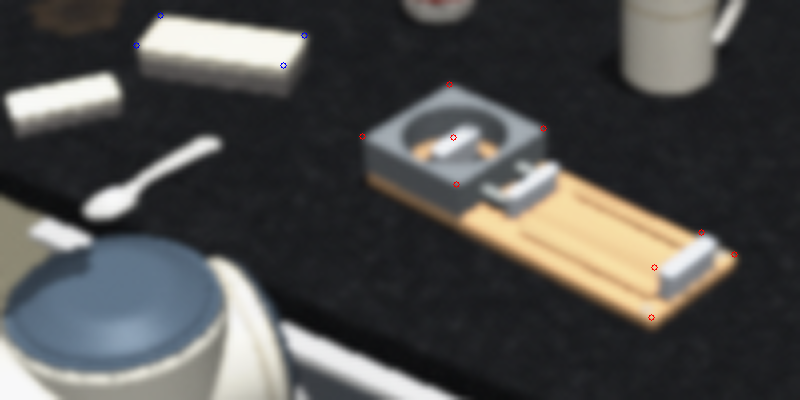

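The scene view agrees with the fit to about 1 px. Next I'll check the API signatures, mainly for partial gripper opening.

```bash
cat >> h.py <<'E'
def down(phi):  # tool y at angle phi (rad) in world
    a=(phi+np.pi/2)/2; return [0.0,float(np.cos(a)),float(np.sin(a)),0.0]
HP=np.array([459.1,11.6]);HY=-0.1159
def HW(x,y,z):
    c,t=np.cos(HY),np.sin(HY); return [float(v) for v in np.array([c*x-t*y+HP[0],t*x+c*y+HP[1],z])/1000]
E
python3 - <<'E'
from bench import *
from h import *
print(tcp_to_tips)
try:
    close(0.05); print("gap",state()["finger_gap"],state()["time"])
except BaseException as e: print(type(e),e,state()["finger_gap"])
for nm,pos,ph in [("stone",(.4917,.3644,.016),np.deg2rad(19.5)),("place",HW(0,-62.5,28),HY),("knob",HW(0,95,30),HY+np.pi/2),("knob-1",HW(0,95,30),HY+np.pi/2-1),("knob-1.5",HW(0,95,30),HY+np.pi/2-1.5)]:
    for k in (-1,0,1):
        q=inverse_kinematics(list(pos),down(ph+k*np.pi)); print(nm,k,None if q is None else np.round(q,2))
E
```

```text
0.008
<class 'TypeError'> too many positional arguments 0.08784392699187538
stone -1 None
stone 0 [ 0.58  0.19  1.51 -0.    1.45  0.24]
stone 1 None
place -1 None
place 0 [-0.19 -0.25  1.92 -0.    1.48 -0.07]
place 1 None
knob -1 [ 0.15 -0.18  1.85 -0.    1.47  1.84]
knob 0 [ 0.15 -0.18  1.85 -0.    1.47 -1.3 ]
knob 1 [ 0.15 -0.18  1.85 -0.    1.47  1.84]
knob-1 -1 None
knob-1 0 [ 0.15 -0.18  1.85 -0.    1.47 -0.3 ]
knob-1 1 None
knob-1.5 -1 None
knob-1.5 0 [ 0.15 -0.18  1.85 -0.    1.47  0.2 ]
knob-1.5 1 None
```

`close` takes no positional width. The knob can wait: closed fingers can still work as a peg beside the bar. First I'll pick the stone.

```bash
python3 - <<'E'
from bench import *
from h import *
o=down(np.deg2rad(19.5))
move_to([.4917,.3644,.09],o)
im=get_image("top"); cv2.imwrite("pics/ab.png",cv2.resize(im["frame"][200:380,80:320],None,fx=3,fy=3))
move_l([.4917,.3644,.016],0.1)
s=state();print(s["ee_pos"],s["ft_force"],s["time"])
close(); hold(0.2)
s=state();print(s["ee_pos"],s["finger_gap"],s["ft_force"],s["time"])
move_l([.4917,.3644,.10],0.15)
s=state();print(s["ee_pos"],s["finger_gap"],s["ft_force"],s["time"])
im=get_image("top"); cv2.imwrite("pics/lift.png",cv2.resize(im["frame"][200:380,80:320],None,fx=3,fy=3))
E
```

```text
[0.49214355 0.36470538 0.01683537] [0.72663246 0.05848464 1.78860729] 2.4
[0.4914281  0.36431081 0.01605342] 0.04970676604420964 [-2.62841644 -1.05993872  3.88760065] 3.275
[0.49123191 0.36401683 0.09834064] 0.05015326231416318 [ 0.40345025 -0.19837948 -5.01229151] 3.9833
```

View pics/lift.png

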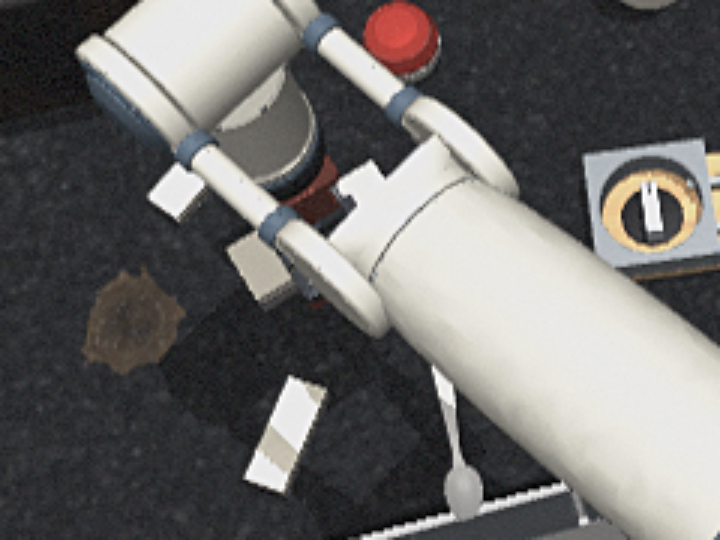

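The stone is held: gap 50.15 mm, load about 5 N. Next I'll carry it over the bay and look.

```bash
python3 - <<'E'
from bench import *
from h import *
o=down(HY)
move_to(HW(0,-62.5,110),o)
move_l(HW(0,-62.5,66),0.1); hold(0.2)
s=state();print(s["ee_pos"],HW(0,-62.5,66),s["finger_gap"],s["ft_force"],s["time"])
for n in("top","scene"):
    im=get_image(n); pickle.dump(im,open(f"bay_{n}.pkl","wb"))
    b=(230,310,265,405) if n=="top" else (230,320,220,350)
    cv2.imwrite(f"pics/bay_{n}.png",cv2.resize(im["frame"][b[0]:b[1],b[2]:b[3]],None,fx=5.5,fy=5.5,interpolation=cv2.INTER_CUBIC))
E
```

```text
[ 0.45242397 -0.05055224  0.06695791] [0.4518724564308473, -0.05048069437398392, 0.066] 0.04974990658698979 [ 0.18589349 -0.10202848 -4.98440077] 6.3667
```

View pics/bay_top.png

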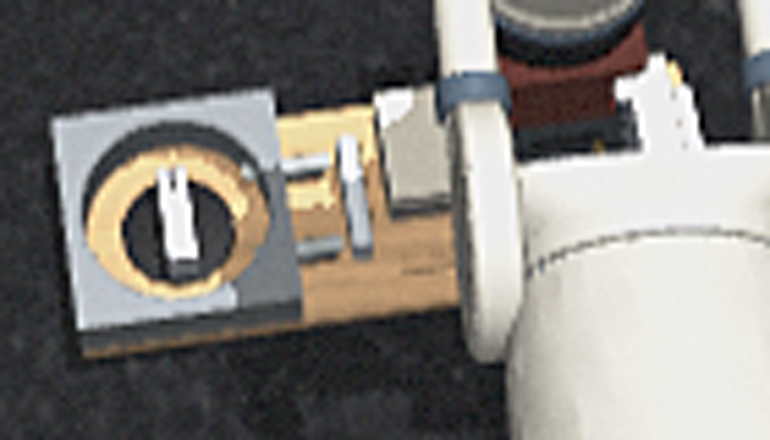

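View pics/bay_scene.png

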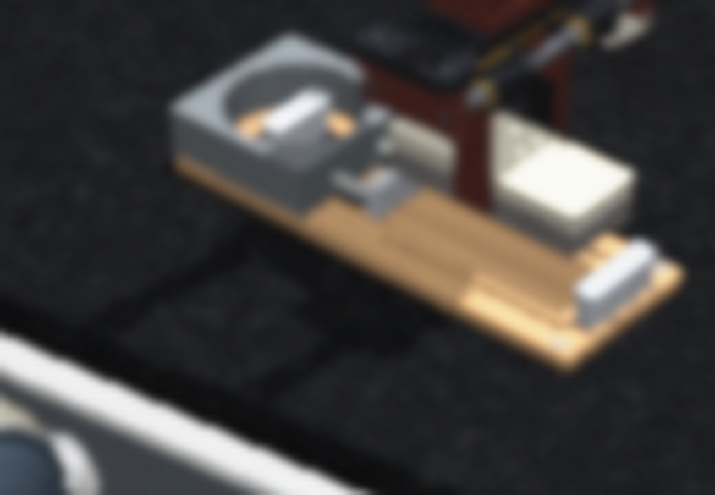

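```bash
python3 - <<'E'
from h import *
def toH(p):
    c,s=np.cos(HY),np.sin(HY); q=np.asarray(p)[:2]*1000-HP; return np.round([c*q[0]+s*q[1],-s*q[0]+c*q[1]],1)
t=pickle.load(open("bay_top.pkl","rb"));s=pickle.load(open("bay_scene.pkl","rb"))
for U,V in [(375,95),(388,200)]: print("top",toH(onplane(t,(U+.5)/5.5-.5+265,(V+.5)/5.5-.5+230,.081)))
for U,V in [(635,178),(573,217)]: print("scene",toH(onplane(s,(U+.5)/5.5-.5+220,(V+.5)/5.5-.5+230,.081)))
# same view: stop references in scene (top edges at 38mm: +x outer, -x)
for U,V in [(637,242),(656,250),(577,285),(590,292)]: print("stop scene",toH(onplane(s,(U+.5)/5.5-.5+220,(V+.5)/5.5-.5+230,.038)))
for U,V in [(683,272),(568,368)]: print("base scene",toH(onplane(s,(U+.5)/5.5-.5+220,(V+.5)/5.5-.5+230,.012)))
P=cloud(t); sub=P[230:310,265:405]
m=(sub[...,2]>.07)&(sub[...,2]<.09); q=sub[m]; print(m.sum(), np.median(q[:,2]), toH(q[np.argmax(q[:,1])]))
E
```

```text
top [25.6  2. ]
top [-23.9   4.1]
scene [  22.5 -132.4]
scene [ -26.3 -129.4]
stop scene [  25.  -133.5]
stop scene [  25.8 -145.7]
stop scene [ -25.9 -132.7]
stop scene [ -26.2 -141.8]
base scene [  47.8 -148.4]
base scene [ -57.9 -152.9]
365 0.08182615648218498 [-16.4   3.1]
```

Both views put the stone centred within about 1.5 mm, about 2 to 2.5 mm clear of the stop, and yaw within 0.04 rad. I'll lower it and let go.

```bash
python3 - <<'E'
from bench import *
from h import *
f0=state()["ft_force"]
move_l(HW(0,-62.5,33),0.08); s=state();print(s["ee_pos"],s["ft_force"])
for z in (31,30,29,28,27,26):
    move_l(HW(0,-62.5,z),0.02); hold(0.1); s=state();print(z,s["ee_pos"].round(4),s["ft_force"].round(2),s["time"])
    if s["ft_force"][2]-f0[2]>3: break
gripper_open(); hold(0.3); s=state();print(s["ee_pos"],s["ft_force"],s["finger_gap"],s["time"])
move_l(HW(0,-62.5,110),0.15)
move_to(HW(0,95,130),down(HY+np.pi/2))
s=state();print(s["ee_pos"],s["time"])
for n in("top","scene"):
    im=get_image(n); pickle.dump(im,open(f"pl_{n}.pkl","wb"))
    b=(230,310,265,405) if n=="top" else (230,320,220,350)
    cv2.imwrite(f"pics/pl_{n}.png",cv2.resize(im["frame"][b[0]:b[1],b[2]:b[3]],None,fx=5.5,fy=5.5,interpolation=cv2.INTER_CUBIC))
E
```

```text
[ 0.4515251  -0.05042213  0.03240752] [ 0.64423489 -0.22721491 -5.64024356]
31 [ 0.4521 -0.0505  0.0313] [-0.11 -0.35 -4.66] 7.375
30 [ 0.4519 -0.0505  0.03  ] [ 0.08  0.16 -5.88] 7.725
29 [ 0.4519 -0.0505  0.029 ] [-0.12  0.25 -4.74] 8.075
28 [ 0.452  -0.0505  0.0281] [-0.61  1.14 -4.15] 8.425
27 [ 0.452  -0.0505  0.028 ] [-4.76  0.38  5.72] 8.775
[ 0.4518704  -0.05048034  0.02699592] [ 0.875636   -0.58835095 -0.35585759] 0.08787900364496092 9.8333
[0.46975784 0.1056187  0.129149  ] 11.6667
```

View pics/pl_top.png

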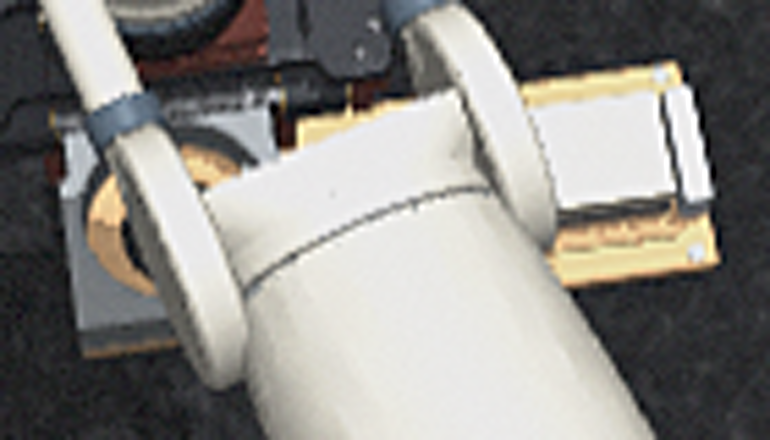

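View pics/pl_scene.png

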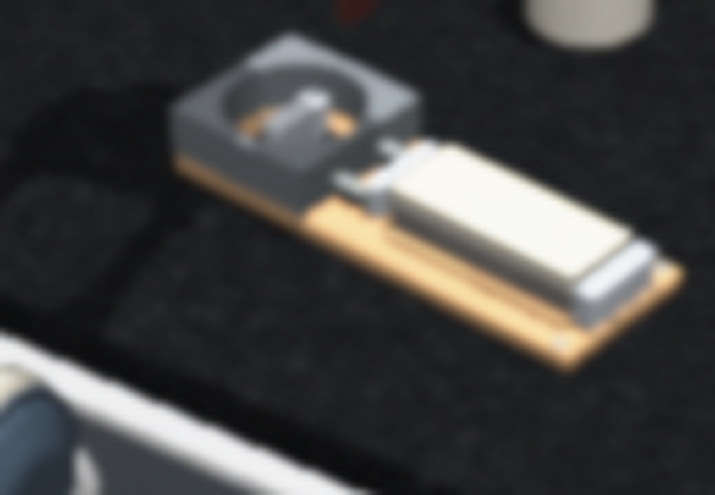

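The stone lies in the bay with a small gap to the stop, and the knob bar is still along holder x. I'll check its top height by depth, and see whether `close` takes a keyword width. If not, I'll use the closed fingers as a peg.

```bash
python3 - <<'E'
from bench import *
from h import *
t=pickle.load(open("pl_scene.pkl","rb"));P=cloud(t)
def toH(p):
    c,s=np.cos(HY),np.sin(HY); q=np.asarray(p)[:2]*1000-HP; return np.round([c*q[0]+s*q[1],-s*q[0]+c*q[1]],1)
for x in(-18,0,18):
  print([float(P[tuple(int(round(v)) for v in proj(t,HW(x,y,42))[::-1])][2].round(4)) for y in (-115,-90,-60,-30,-10)])
tt=pickle.load(open("pl_top.pkl","rb"));P=cloud(tt)
print([[float(P[tuple(int(round(v)) for v in proj(tt,HW(x,y,42))[::-1])][2].round(4)) for y in (-115,-105,-95)] for x in(-18,0,18)])
for U,V in [(660,95),(677,190)]: print("top -y end",toH(onplane(tt,(U+.5)/5.5-.5+265,(V+.5)/5.5-.5+230,.042)))
for k in ("width","gap"):
    try: close(**{k:0.04}); print(k,state()["finger_gap"]); break
    except TypeError as e: print(k,e)
print(state()["finger_gap"],state()["time"])
E
```

```text
[0.0425, 0.0402, 0.0435, 0.0405, 0.0439]
[0.0414, 0.0435, 0.0437, 0.0404, 0.0411]
[0.039, 0.0367, 0.0396, 0.0457, 0.04]
[[0.0412, 0.0406, 0.0412], [0.0451, 0.0368, 0.0414], [0.041, 0.0436, 0.0412]]
top -y end [  22.7 -128.4]
top -y end [ -23.6 -127.2]
width got an unexpected keyword argument 'width'
gap got an unexpected keyword argument 'gap'
0.087632961488626 11.7667
```

There is no partial opening, so a pinch isn't possible: open, the fingers measure 115 mm and the well is 84 mm. The stone is flat (top about 42 mm) and 2 to 2.5 mm clear of the stop. Instead I'll close the fingers into a 27 × 20 mm peg, enter the well on the bar's +y side and push the bar's end round clockwise, reading the push force.

```bash
cat >> h.py <<'E'
D=0.15
def peg(th,z=29):
    c,s=np.cos(-th),np.sin(-th); x,y=11.6,18.7
    return HW(c*x-s*y,95+s*x+c*y,z), down(HY-D-th)
def forces(F,th):
    ang=HY-D-th; e=np.array([np.cos(ang),np.sin(ang)]); n=np.array([-np.sin(ang),np.cos(ang)])
    return round(float(F[:2]@n),2),round(float(F[:2]@e),2)   # Fn>0: bar pushes peg back
E
python3 - <<'E'
from bench import *
from h import *
d=pickle.load(open("im0.pkl","rb"))["top"]
print("mug base",onplane(d,296,196,0)[:2].round(3))
close(); print("gap",state()["finger_gap"],state()["time"])
move_to(HW(0,95+22.5,80),down(HY)); hold(.1)
move_l(HW(0,95+22.5,54),0.08); hold(.1)
s=state(); f0=s["ft_force"]; print(s["ee_pos"],HW(0,117.5,54),f0)
for z in (49,44,39,34,29):
    move_l(HW(0,95+22.5,z),0.04); s=state(); print(z,s["ee_pos"].round(4),s["ft_force"].round(2),s["moment"].round(3))
    if np.linalg.norm(s["ft_force"]-f0)>4: print("contact"); break
print(s["time"])
for n in("top","scene"):
    im=get_image(n)
    b=(230,310,265,405) if n=="top" else (210,300,220,350)
    cv2.imwrite(f"pics/kn_{n}.png",cv2.resize(im["frame"][b[0]:b[1],b[2]:b[3]],None,fx=5.5,fy=5.5,interpolation=cv2.INTER_CUBIC))
E
```

```text
mug base [0.684 0.055]
gap 0.0005439395083984814 13.1083
[0.4728035  0.12831264 0.0541723 ] [0.4726877819100071, 0.12831170542308978, 0.054] [-0.0420241  -0.34207066  0.12639095]
49 [0.4725 0.1283 0.0488] [ 0.27 -0.4  -0.14] [-0.058  0.089 -0.006]
44 [0.4724 0.1283 0.0436] [-1.2   0.56  0.47] [-0.027  0.083  0.016]
39 [0.4724 0.1283 0.0386] [0.22 0.25 0.07] [-0.115  0.06  -0.007]
34 [0.4724 0.1282 0.0336] [ 0.54 -0.52 -0.27] [-0.017  0.05   0.009]
29 [0.4724 0.1283 0.0286] [0.39 0.99 0.58] [-0.084  0.077  0.013]
16.5917
```

View pics/kn_scene.png

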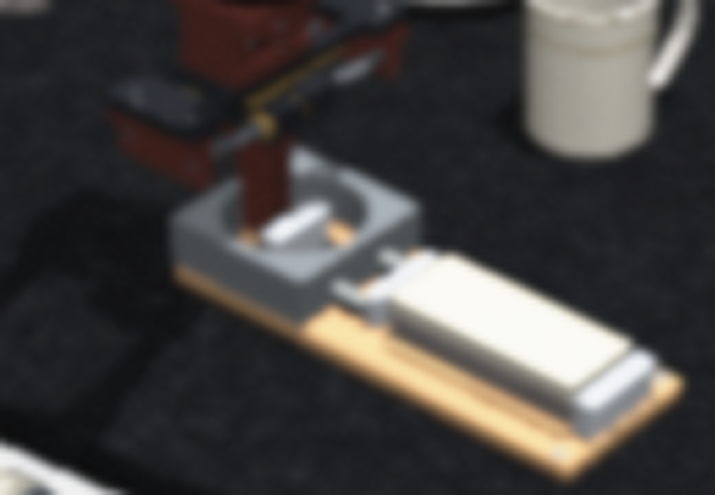

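The peg is in the well at about (265,205), beside the bar at about (295,222), with no contact. Now I'll push carefully with force logging.

```bash
cat >> h.py <<'E'
def meas(state,hold,th,n=6):
    A=[];M=[]
    for _ in range(n):
        s=state(); A.append(s["ft_force"]);M.append(s["moment"]); hold(0.02)
    return np.mean(A,0),np.mean(M,0)
E
python3 - <<'E'
from bench import *
from h import *
p,o=peg(-.3); move_l(p,0.03,o); F,M=meas(state,hold,0); print("base",F.round(2),forces(F,-.3),M.round(3))
for th in np.arange(-.25,.46,.05):
    p,o=peg(th); move_l(p,0.015,o); F,M=meas(state,hold,th,4); s=state()
    print(round(th,2),"Fn,Ft",forces(F,th),"Fz",F[2].round(2),"M",M.round(3),"err mm",((s["ee_pos"]-p)*1000).round(1),round(s["time"],2))
    fn,ft=forces(F,th)
    if abs(ft)>8 or fn>18: print("STOP");break
for n in("top","scene"):
    im=get_image(n)
    b=(230,310,265,405) if n=="top" else (210,300,220,350)
    cv2.imwrite(f"pics/k2_{n}.png",cv2.resize(im["frame"][b[0]:b[1],b[2]:b[3]],None,fx=5.5,fy=5.5,interpolation=cv2.INTER_CUBIC))
E
```

```text
base [-0.13 -0.11 -0.33] (-0.11, -0.13) [-0.058  0.08  -0.018]
-0.25 Fn,Ft (0.42, -0.34) Fz 0.18 M [-0.045  0.068  0.012] err mm [-0.1  0.   0. ] 17.45
-0.2 Fn,Ft (0.07, -0.09) Fz -0.43 M [-0.067  0.078  0.03 ] err mm [-0.  0. -0.] 17.77
-0.15 Fn,Ft (0.2, 0.08) Fz -0.07 M [-0.028  0.044 -0.004] err mm [-0.1  0.  -0. ] 18.08
-0.1 Fn,Ft (0.21, 0.05) Fz 0.28 M [-0.057  0.077 -0.   ] err mm [-0.  0. -0.] 18.4
-0.05 Fn,Ft (0.29, 0.5) Fz 0.15 M [-0.068  0.072  0.008] err mm [-0.  0.  0.] 18.72
-0.0 Fn,Ft (1.83, -1.2) Fz 0.17 M [ 0.306  0.258 -0.001] err mm [-0.2  0.4 -0. ] 19.03
0.05 Fn,Ft (4.42, -3.47) Fz 0.39 M [0.84  0.387 0.018] err mm [-0.4  1.2 -0. ] 19.35
0.1 Fn,Ft (6.71, -4.99) Fz -0.06 M [1.321 0.467 0.024] err mm [-0.5  2.   0. ] 19.67
0.15 Fn,Ft (8.72, -6.0) Fz 0.63 M [ 1.61   0.465 -0.007] err mm [-0.5  2.5  0. ] 19.98
0.2 Fn,Ft (8.45, -6.66) Fz 0.26 M [ 1.782  0.392 -0.01 ] err mm [-0.4  2.7  0.1] 20.3
0.25 Fn,Ft (9.35, -6.44) Fz -0.23 M [1.806 0.341 0.015] err mm [-0.3  2.8  0. ] 20.62
0.3 Fn,Ft (9.16, -6.07) Fz -1.31 M [ 1.827e+00  2.180e-01 -1.000e-03] err mm [-0.1  2.8  0.1] 20.93
0.35 Fn,Ft (8.38, -6.07) Fz -1.21 M [1.853 0.123 0.016] err mm [-0.   2.8  0.1] 21.25
0.4 Fn,Ft (8.97, -6.51) Fz -1.54 M [ 1.858 -0.002  0.022] err mm [0.1 2.8 0.1] 21.57
0.45 Fn,Ft (9.24, -6.43) Fz -1.78 M [ 1.859 -0.089  0.035] err mm [0.3 2.8 0.1] 21.88
```

View pics/k2_scene.png

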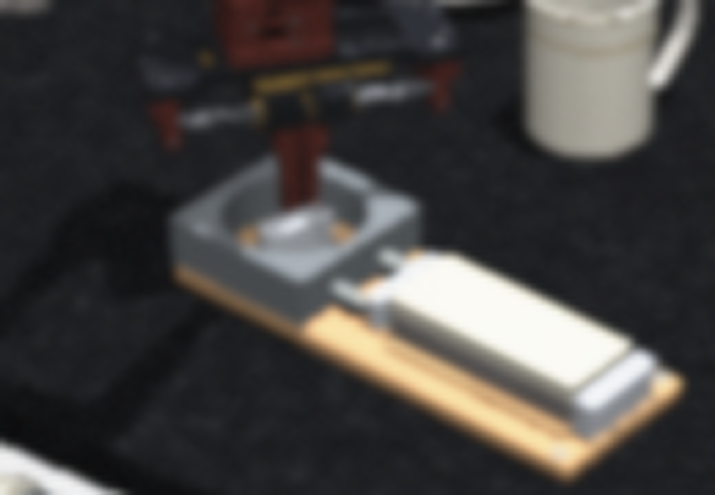

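Contact came exactly at θ=0, and the torque is about 0.25 N m and flat, which matches the bare knob friction of 0.22. I'll compute the true knob angle and torque from the actual pose and carry on, stopping on a torque rise.

```bash
cat >> h.py <<'E'
from scipy.optimize import brentq
def knob(s,F):
    c,t=np.cos(HY),np.sin(HY); Rh=np.array([[c,t],[-t,c]])
    q=s["ee_rot"]; Rm=R.from_quat([q[1],q[2],q[3],q[0]]).as_matrix()
    ty=Rh@Rm[:2,1]; ty/=np.linalg.norm(ty); n=np.array([-ty[1],ty[0]])
    p=Rh@(np.array(s["ee_pos"][:2])*1000-HP)-[0,95]
    cor=lambda th:np.array([[np.cos(th),np.sin(th)],[-np.sin(th),np.cos(th)]])@[22,7]
    g=lambda th:n@(cor(th)-p)+10
    f0=-np.arctan2(ty[1],ty[0])-D
    ths=np.linspace(f0-.5,f0+.3,81); v=[g(x) for x in ths]
    th=next((brentq(g,ths[i],ths[i+1]) for i in range(80) if v[i]*v[i+1]<=0),np.nan)
    f=Rh@F[:2]; k=cor(th); T=(k[0]*f[1]-k[1]*f[0])/1000
    return float(th),float(T),p
E
cat > push.py <<'E'
import sys
from bench import *
from h import *
a,b,st,lim=map(float,sys.argv[1:5])
for th in np.arange(a,b+1e-6,st):
    p,o=peg(th); move_l(p,0.015,o); F,M=meas(state,hold,th,5); s=state()
    k,T,pp=knob(s,F); fn,ft=forces(F,th)
    print(f"cmd {th:.2f} knob {k:.3f} T {T:.3f} Fn {fn} Ft {ft} Fz {F[2]:.1f} Mz {M[2]:.3f} peg {pp.round(1)} r {np.hypot(*pp):.1f} t {s['time']:.2f}")
    if T>lim or abs(ft)>12 or fn>22 or T<.12: print("STOP");break
E
python3 push.py .5 1.0 .05 .32
```

```text
cmd 0.50 knob 0.384 T 0.263 Fn 9.55 Ft -6.25 Fz -1.8 Mz 0.014 peg [19.3 13.6] r 23.6 t 22.32
cmd 0.55 knob 0.435 T 0.257 Fn 9.13 Ft -6.34 Fz -2.8 Mz 0.021 peg [19.9 12.6] r 23.6 t 22.65
cmd 0.60 knob 0.485 T 0.251 Fn 8.94 Ft -6.18 Fz -2.7 Mz 0.020 peg [20.5 11.6] r 23.6 t 22.98
cmd 0.65 knob 0.534 T 0.249 Fn 8.84 Ft -6.16 Fz -3.4 Mz 0.001 peg [21.1 10.6] r 23.6 t 23.32
cmd 0.70 knob 0.584 T 0.254 Fn 9.29 Ft -5.87 Fz -3.2 Mz 0.023 peg [21.6  9.5] r 23.6 t 23.65
cmd 0.75 knob 0.635 T 0.254 Fn 9.16 Ft -6.1 Fz -3.4 Mz 0.022 peg [22.1  8.4] r 23.6 t 23.98
cmd 0.80 knob 0.686 T 0.249 Fn 9.05 Ft -5.89 Fz -3.8 Mz 0.017 peg [22.5  7.2] r 23.6 t 24.32
cmd 0.85 knob 0.734 T 0.259 Fn 9.39 Ft -6.18 Fz -4.0 Mz 0.027 peg [22.8  6.1] r 23.6 t 24.65
cmd 0.90 knob 0.785 T 0.262 Fn 9.52 Ft -6.2 Fz -4.4 Mz 0.023 peg [23.1  4.9] r 23.6 t 24.98
cmd 0.95 knob 0.835 T 0.249 Fn 9.11 Ft -5.75 Fz -5.0 Mz 0.029 peg [23.3  3.7] r 23.6 t 25.32
cmd 1.00 knob 0.884 T 0.262 Fn 9.67 Ft -5.95 Fz -5.0 Mz 0.012 peg [23.5  2.6] r 23.7 t 25.65
```

```bash
python3 push.py 1.05 1.9 .05 .335
```

```text
cmd 1.05 knob 0.928 T 0.266 Fn 10.03 Ft -5.74 Fz -5.1 Mz -0.005 peg [23.7  1.5] r 23.7 t 25.98
cmd 1.10 knob 0.973 T 0.288 Fn 10.53 Ft -6.7 Fz -5.6 Mz -0.006 peg [23.8  0.4] r 23.8 t 26.32
cmd 1.15 knob 1.021 T 0.278 Fn 10.19 Ft -6.4 Fz -6.1 Mz 0.034 peg [23.9 -0.8] r 23.9 t 26.65
cmd 1.20 knob 1.071 T 0.278 Fn 10.17 Ft -6.43 Fz -6.1 Mz 0.053 peg [23.8 -2. ] r 23.9 t 26.98
cmd 1.25 knob 1.119 T 0.290 Fn 10.55 Ft -6.83 Fz -6.6 Mz 0.043 peg [23.7 -3.2] r 23.9 t 27.32
cmd 1.30 knob 1.169 T 0.289 Fn 10.55 Ft -6.72 Fz -6.8 Mz 0.018 peg [23.5 -4.4] r 23.9 t 27.65
cmd 1.35 knob 1.219 T 0.288 Fn 10.59 Ft -6.64 Fz -6.9 Mz 0.009 peg [23.3 -5.6] r 23.9 t 27.98
cmd 1.40 knob 1.268 T 0.294 Fn 10.85 Ft -6.66 Fz -7.3 Mz 0.034 peg [23.  -6.8] r 24.0 t 28.32
cmd 1.45 knob 1.316 T 0.286 Fn 10.46 Ft -6.62 Fz -7.0 Mz 0.008 peg [22.6 -7.9] r 24.0 t 28.65
cmd 1.50 knob 1.361 T 0.301 Fn 10.87 Ft -7.2 Fz -7.2 Mz 0.035 peg [22.3 -9. ] r 24.1 t 28.98
cmd 1.55 knob 1.403 T 0.319 Fn 11.38 Ft -7.84 Fz -7.6 Mz 0.018 peg [ 22. -10.] r 24.2 t 29.32
cmd 1.60 knob 1.445 T 0.324 Fn 11.43 Ft -8.13 Fz -8.4 Mz 0.001 peg [ 21.7 -11. ] r 24.3 t 29.65
cmd 1.65 knob 1.487 T 0.335 Fn 11.95 Ft -8.25 Fz -8.5 Mz 0.018 peg [ 21.2 -12. ] r 24.4 t 29.98
STOP
```

The curve is clean. The jaw met the stone at about 0.93 rad (T 0.255→0.287) and the stone met the stop at about 1.335 rad, where the torque rise and slower advance begin. The target is about 1.685 rad, so I'll go on in small steps.

```bash
sed -i 's/abs(ft)>12/abs(ft)>16/; s/if T>lim/if k>1.67 or T>lim/' push.py; python3 push.py 1.69 2.0 .04 .43
```

```text
cmd 1.69 knob 1.520 T 0.355 Fn 12.58 Ft -8.87 Fz -9.6 Mz 0.010 peg [ 20.9 -12.8] r 24.5 t 30.32
cmd 1.73 knob 1.553 T 0.375 Fn 13.21 Ft -9.49 Fz -10.0 Mz 0.006 peg [ 20.5 -13.6] r 24.6 t 30.65
cmd 1.77 knob 1.586 T 0.389 Fn 13.39 Ft -10.25 Fz -10.2 Mz -0.000 peg [ 20.1 -14.3] r 24.7 t 30.98
cmd 1.81 knob 1.621 T 0.405 Fn 14.01 Ft -10.54 Fz -10.2 Mz 0.011 peg [ 19.7 -15.1] r 24.8 t 31.32
cmd 1.85 knob 1.654 T 0.420 Fn 14.39 Ft -11.11 Fz -10.8 Mz -0.006 peg [ 19.2 -15.8] r 24.9 t 31.65
cmd 1.89 knob 1.687 T 0.426 Fn 14.44 Ft -11.5 Fz -11.1 Mz -0.010 peg [ 18.7 -16.5] r 25.0 t 31.98
STOP
```

Knob is at 1.687 rad and the torque has risen 0.139 N m since the stop, so about 16 to 17 N. I'll back off, lift out and look.

```bash
python3 - <<'E'
from bench import *
from h import *
for th in (1.75,1.6,1.45,1.35):
    p,o=peg(th); move_l(p,0.02,o); F,M=meas(state,hold,th,4); print(th,forces(F,th),F[2].round(2))
p,o=peg(1.35,60); move_l(p,0.05)
p,o=peg(1.35,200); move_l(p,0.2)
s=state(); print(s["ee_pos"],s["time"])
move_to([0.35,0.40,0.25],down(np.deg2rad(50)))
print(state()["time"])
for n in("top","scene"):
    im=get_image(n); pickle.dump(im,open(f"fin_{n}.pkl","wb"))
    b=(230,310,265,405) if n=="top" else (210,300,220,350)
    cv2.imwrite(f"pics/f_{n}.png",cv2.resize(im["frame"][b[0]:b[1],b[2]:b[3]],None,fx=5.5,fy=5.5,interpolation=cv2.INTER_CUBIC))
    cv2.imwrite(f"pics/full_{n}.png",im["frame"])
E
```

```text
1.75 (7.41, -4.38) -4.77
1.6 (-0.08, -0.01) -0.25
1.45 (-0.34, 0.13) -0.15
1.35 (0.39, 0.25) -0.2
[0.48940951 0.09631071 0.19833217] 35.0583
36.6583
```

View pics/f_top.png

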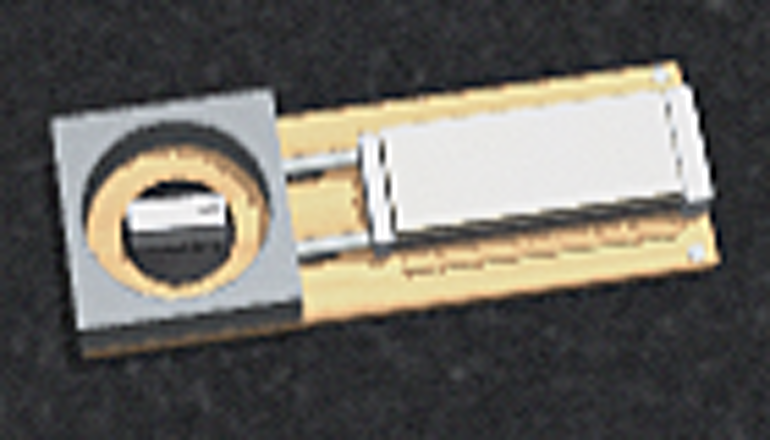

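View pics/full_top.png

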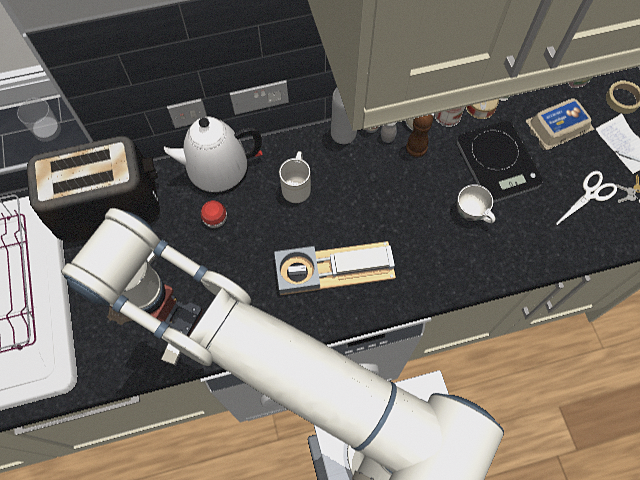

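The stone sits between jaw (about (377,190)) and stop. The bar has turned about 97°. The mug, cup and timer are where they were. One last numeric check, then I'll hand in.

```bash
python3 - <<'E'
from bench import *
from h import *
im=pickle.load(open("fin_top.pkl","rb"))
c,s=np.cos(HY),np.sin(HY)
def toH(U,V,z):
    q=onplane(im,(U+.5)/5.5-.5+265,(V+.5)/5.5-.5+230,z)[:2]*1000-HP; return np.array([c*q[0]+s*q[1],-s*q[0]+c*q[1]])
for a,b in [((130,200),(222,194)),((130,228),(225,222))]:
    v=toH(*b,.039)-toH(*a,.039); print("knob angle",np.pi/2+np.arctan2(v[0],-v[1])*-1, v.round(1))
for n,U,V,z in [("jaw",380,136,.037),("jaw",393,240,.037),("stone+x,-y",668,93,.042),("stone-x,-y",685,191,.042),("stone-x,+y",395,230,.042),("stone+x,+y",380,138,.042)]: print(n,toH(U,V,z).round(1))
S=pickle.load(open("fin_scene.pkl","rb"))["frame"].astype(int);S0=pickle.load(open("im0.pkl","rb"))["scene"]["frame"].astype(int)
df=np.abs(S-S0).max(-1)
for n,(u,v) in dict(mug=(328,220),cup=(422,294),timer=(270,211),spoon=(198,260)).items(): print(n,(df[v-15:v+15,u-18:u+18]>60).sum())
st=state();print(st["ft_force"].round(2),st["time"])
job_done()
E
```

```text
knob angle 1.6497800042217343 [ -3.2 -41. ]
knob angle 1.6522315329849389 [ -3.4 -42.2]
jaw [23.7 -0.7]
jaw [-26.5   1.4]
stone+x,-y [  23.1 -132.2]
stone-x,-y [ -24.6 -130.6]
stone-x,+y [-23.7   0.1]
stone+x,+y [20.7 -0.1]
mug 0
cup 0
timer 0
spoon 0
[-0.24  0.14 -0.06] 36.7583
the job is handed in; nothing more can be done
```

The stone is clamped against the stop and the job is handed in, at about 37 s of the 70 s allowed. I estimate the clamping force at 16–17 N. That figure comes from knob angle and torque, because nothing measures the force at the stop directly.

**Placing:** I picked the largest of the three blocks (51 × 130 mm, top at 30.6 mm). It went flat into the bay and was let go 2–3 mm clear of the stop.

**Turning the knob:** I could not pinch it as described. The gripper only opens fully or closes, and open it is too wide for the well. I tried `close()` with a width three times and each call was rejected without moving anything. Instead I closed the fingers, entered the well with no measurable contact, and pushed one end of the bar round clockwise.

**Torque readings:**

| Event | Knob angle | Torque |
|---|---|---|
| Jaw met the stone | about 0.93 rad | 0.255 → 0.287 N m |
| Stone met the stop | about 1.335 rad | starts to rise from 0.287 N m |
| Stopped turning | 1.687 rad, 0.35 past the stop | 0.426 N m |

**Last checks:**
- **Knob:** the camera puts it at 1.65 rad against 1.687 rad from the arm. At 1.65 rad the force would be about 15 N, still inside 10–25 N.
- **Stone:** it sits within about 2 mm of the bay's middle line. Its ends read 0 and −131 mm, with about 1–2 mm of picture error, so it is against both jaw and stop.
- **Bystanders:** the mug, cup, timer and teaspoon show no change in the scene camera.
- **Robot:** it is clear of everything, with under 0.3 N at the wrist.
- **Small disagreement:** the bare-knob torque read 0.255 N m against the stated 0.22 N m, so my torque scale may be slightly high. Even so, the torque rise alone would put the force at about 15 N.

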